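Lower and lock the ratchet hold-down on a tile

TASK

A tile lies under the raised lever of the ratchet hold-down. With the fingertips, press the tail pad of the pawl fully down so that its tooth comes free of the toothed wheel, push the lever down by its wooden cross-bar as far as it goes, so that its rubber foot comes down on the tile, then press the pawl's other end (the toe pad, above the wheel) fully down again so that its tooth locks the wheel. Only press and push: do not lift the lever, and leave the tile and the other things on the bench where they are.

Things in the scene. Friction and masses are not known exactly. Their poses are not given: they have to be found in the camera images.
- holddown: Fixed stand of the hold-down: plywood base 100 x 360 x 12 mm with steel cheeks. Origin on the bench, within 5 mm of the middle of the base's underside; its y axis runs along the base from the pawl's tail pad (-y end) to the lever's cross-bar (+y end), z is up, x across. Lever and pawl turn in the plane x = 0 of this frame.
- lever_pivot (a point): The lever's hinge axis (it runs along the stand's x axis), in the middle between the cheeks, 100 mm above the bench.
- lever_grip (a point): Centre of the lever's wooden cross-bar (round, 22 mm thick, 64 mm long, parallel to the hinge), 205 mm from lever_pivot. At the start the lever rises at about 45 deg to +y, bar 245 mm above the bench; fully down it is level, bar 100 mm up. The bar goes 60 mm outwards (+y) as it sinks: follow the arc. 2 to 8 N down on the bar moves it; it stays where left.
- lever (a joint): Angle of the lever, rad: -0.05 to 0.05 at the start (raised, held by the pawl); grows as it goes down; 0.78 is fully down against its stop, rubber foot on the tile. The wheel's teeth are 0.26 rad apart; with the pawl in, the lever has about 0.06 rad of play either way.
- pawl_tail (a point): Middle of the top face of the pawl's tail pad, a ribbed steel pad 30 mm (across) x 32 mm at the stand's -y end, about 176 mm above the bench at the start, 54 mm from the pawl's hinge. Pressed down about 13 mm, to a stop, it tips the pawl free. The pawl's hinge is stiff (about 3 N at the pad) and it stays where it is left.
- pawl_toe (a point): Middle of the top face of the pawl's toe pad, ribbed steel, 30 mm (across) x 32 mm, straight above the lever's hinge when the pawl is in, the pawl's tooth under it; 186 mm above the bench (86 above lever_pivot) with the pawl in, 23 mm higher when free. Pressed down (about 2 N) it puts the tooth back in the wheel, if a gap is below, as when the lever is fully down.
- pawl (a joint): Angle of the pawl, rad: 0 is in (tooth between the wheel's teeth, lever locked), 0.24 is fully free (tail pad down, toe pad up); the tooth clears the wheel from about 0.12.
- tile: Loose bisque tile 60 x 42 x 8 mm lying on the stand's wooden block under the lever's foot; origin at the centre of its underside. To be left alone.
- spare_tile: Loose bisque tile 60 x 42 x 8 mm on the bench, on the robot's side of the stand; bystander.
- wood_rib: Loose kidney-shaped wooden rib 41 x 94 x 6 mm on the bench, on the robot's side of the stand; bystander.
- egg_cup: Loose small white cup, 48 mm wide and 42 mm high, on the far side of the stand; bystander.
- lime_bowl: Loose green plastic mixing bowl, 182 x 190 x 112 mm, at the far left; bystander.
- spray_bottle: Loose white spray bottle, 85 x 121 mm and 237 mm high, at the left; bystander.
- slip_tub: Loose grey tub with a red lid, 100 mm wide and 116 mm high, at the far right; bystander.
- glaze_green: Loose green glass jar, 70 mm wide and 117 mm high, at the right; bystander.

How it is judged:
By the outcome, as a careful person would: the job done as asked, in the order asked, and still so for the second after the job is handed in, with the robot touching nothing.
It also fails if it takes over 56 s, if anything falls off the work surface, if the arm or the gripper's body presses on something with over 40 N, if the wrist force passes 120 N, or if a joint passes its speed limit or range.

ROBOT

A 6-joint arm with a two-finger parallel gripper is mounted at the origin on the work surface; the furniture and walls round the work are solid. World frame = base frame: x ahead of the robot, y to its left, z up, the work surface at z = 0. Lengths are in m, angles in rad, forces in N, time in s.
With the tool pointing down it reaches from about 0.375 to 0.9 m from the base axis. Payload 3.1 kg.
Tool frame: the origin (TCP) lies at the very end of the fingers, on their centre line; the grasp point (between the pads) lies 19 mm behind it (manip.hold_point_z is the distance from the TCP to the grasp point, in m); y points along the fingers, z is the direction in which the jaws open and shut, and the axes are right-handed (so a half turn about y gives the same grasp; the last joint's range is limited). The gripper opens to 85 mm and grips with 20 to 120 N. Pads are 22 mm wide; open, the fingers measure 114 mm over their backs; the gripper's body (76 mm by 85 mm) begins 54 mm behind the grasp point. The pads swing forward as they close: fully open they stand 13 mm farther back than shut.
Start: joints at [-1.379, 0.527, 1.433, -0, 1.181, -0.178], TCP at [0.226, -0.582, 0.231] pointing down, gripper open.
Joint ranges: [-3.08, 3.08], [-0.75, 2.2], [0.22, 2.44], [-1.43, 4.57], [0, 2.65], [-2.85, 2.85]. Speed limits (rad/s): [2.79, 2.79, 3.14, 3.14, 3.14, 3.14].

INTERFACE

Orientations are given as a unit quaternion [x, y, z, w].
In Python, from station import manip, eyes, workorder gives the robot as it stands. The module is installed in compiled form; this text tells all that it offers.
- The arm moves only by the shell command python3 -m jog 'ROWS' [OPENING] [FORCE]. ROWS is JSON, a list of rows, each a list of 2 entries, a list of its own where there are three numbers: the shift along the tool's x, y, z in cm, then the turn about the tool's y in rad. A call has 1 to 20 rows; each row is the pose to reach, as a shift and turn from the pose commanded when the call began, along the tool's axes at that moment; what a row does not reach only later rows make up. A row lasts 1/12 s, in which the tool goes at most 41.7 mm and 7.16 degrees, less where a joint would pass 70% of its speed; a pose out of reach is approached as far as the arm can. A call with a gripper value outside its range is refused whole. OPENING is the finger opening in cm, from 0 to 8.54, set as the call begins (- or left out, the last holds). The fingers move at their own pace and stop on an object; FORCE is the grip in N (left out, the last holds). Time passes only in rows, so rows that repeat a pose let the fingers close. It gives the time, the measured TCP pose, the force and the opening at its end, in the units of the state.
- manip.sense(): the state, without advancing time (a new reading comes with each control period).
- eyes.snapshot(name): name is "scene" or "top" or "wrist"; returns a dict with "frame" (420x560x3 uint8, red, green, blue), "vfov" (degrees; the focal length in pixels is half the picture's height over the tangent of half this angle, whatever the lens; pixels are square), "cx", "cy" (the principal point, pixels), "rvec" (rotation vector, rad) and "tvec" (3), from world to camera coordinates, as OpenCV has them. Camera axes: x right, y down, z forward; pixel columns grow to the right and rows downward; lengths in m; the calibration is good to about 2 mm. A picture is of the moment at which its call begins. There is no depth.
- workorder.sign_off(): hands the job in, once; it reports no verdict.
The state is a dict: "t": time; "q": joint angles; "qd": joint speeds; "tau": joint torques, N m; "tcp_pos": TCP position; "tool_rot": TCP orientation; "force": force on the tool from outside, world axes, zero at the start; "ft_torque": the same for the moment, N m; "finger_gap": opening from 0.0 (shut) to 1.0 (fully open).
Only numpy, scipy, OpenCV 4.12 (cv2) and the standard library are available. Lean on these libraries where they do the work, as an engineer would, in place of code of your own. Each camera call takes 0.05 s, during which the arm holds its last target. There are 200 camera calls.

## Working session

There is one attempt and no reset: what is moved stays moved. The work goes in short steps, Python scripts to look and compute and a shell command to move; the robot and the scene stay as the last step left them, time stands still between calls to the robot, and variables do not carry over. Pictures are saved under pics/ and viewed, about 8 in all and at most 12, crops included, and the job is handed in when it is done.

```bash
mkdir -p pics
cat > h.py <<'E'
import numpy as np, cv2
from station import manip, eyes, workorder
from scipy.spatial.transform import Rotation as R
def snap(n,f):
    s=eyes.snapshot(n); cv2.imwrite(f'pics/{f}.png',s['frame'][:,:,::-1]); 
    np.save(f'pics/{f}.npy',{k:v for k,v in s.items() if k!='frame'},allow_pickle=True); return s
def load(f): return np.load(f'pics/{f}.npy',allow_pickle=True).item()
def ray(s,u,v):
    f=210/np.tan(np.radians(s['vfov'])/2); M=R.from_rotvec(np.ravel(s['rvec'])).as_matrix()
    d=M.T@np.array([(u-s['cx'])/f,(v-s['cy'])/f,1]); c=-M.T@np.ravel(s['tvec']); return c,d/np.linalg.norm(d)
def atz(s,u,v,z):
    c,d=ray(s,u,v); return c+d*(z-c[2])/d[2]
def tri(rs):
    A=np.zeros((3,3));b=np.zeros(3)
    for c,d in rs:
        P=np.eye(3)-np.outer(d,d);A+=P;b+=P@c
    return np.linalg.solve(A,b)
def proj(s,p):
    f=210/np.tan(np.radians(s['vfov'])/2); M=R.from_rotvec(np.ravel(s['rvec'])).as_matrix()
    q=M@np.asarray(p)+np.ravel(s['tvec']); return np.array([s['cx']+f*q[0]/q[2],s['cy']+f*q[1]/q[2]])
E
python3 - <<'E'
from h import *
for n in('scene','top'):
    s=snap(n,n+'1'); print(n,s['vfov'],ray(s,280,210),s['cx'],s['cy'])
S=manip.sense();print(S['t'],S['tcp_pos'],R.from_quat(S['tool_rot']).as_matrix().round(3),S['finger_gap'],S['force'])
E
```

```text
scene 51.84719425683998 (array([-0.42425114,  0.57247616,  0.97221611]), array([ 0.70487743, -0.37061179, -0.60480965])) 289.14246684919135 201.40394889317793
top 49.17945335926571 (array([0.27693167, 0.02950613, 1.68787678]), array([ 0.14359505,  0.01184383, -0.98956566])) 283.0580827735198 201.8037398153782
0.1 [ 0.22639128 -0.58186288  0.23042066] [[-0.932 -0.     0.362]
 [-0.362  0.002 -0.932]
 [-0.    -1.    -0.002]] 0.9989937933401123 [-0.15237076 -0.03615986 -0.77748618]
```

View pics/scene1.png

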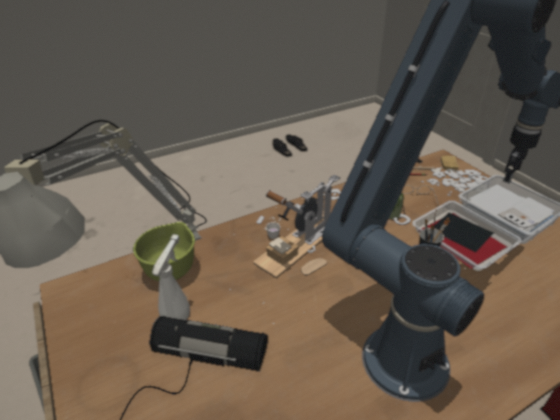

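View pics/top1.png

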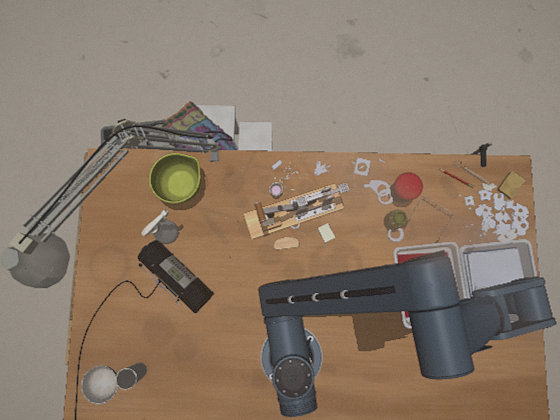

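The scene view shows the stand at about (300,235) with the lever's wooden bar at about (275,196). In the top view it spans (247,225) to (347,190), with the bar on the left (+y) and the tail pad on the right at about (343,188). Next I'll enlarge both.

Run:
```python
from h import *
a=cv2.imread('pics/top1.png')[175:250,235:360]; b=cv2.imread('pics/scene1.png')[165:280,245:345]
a=cv2.resize(a,None,fx=6.4,fy=4*1.6,interpolation=3)
cv2.imwrite('pics/c1.png',a)
b=cv2.resize(b,None,fx=5.2,fy=5.2,interpolation=3); cv2.imwrite('pics/c2.png',b)
```

```text
(no output)
```

View pics/c1.png

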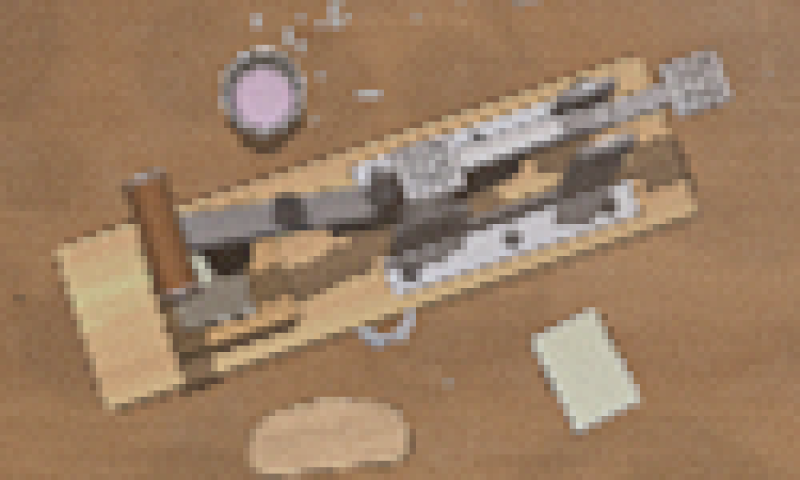

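View pics/c2.png

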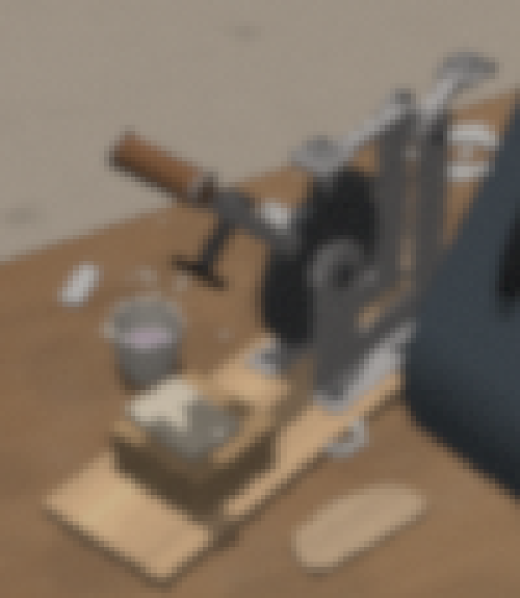

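The top crop shows the tail pad at (696,83), the toe pad at (428,165) and the bar at (163,235). In the scene crop they sit at (468,70), (316,150) and (157,165). I'll triangulate these.

Run:
```python
from h import *
t=load('top1');s=load('scene1')
T=lambda x,y:(235+x/6.4-.4,175+y/6.4-.4); C=lambda x,y:(245+x/5.2-.4,165+y/5.2-.4)
for n,a,b,z in(('tail',(696,83),(468,70),.176),('toe',(428,165),(316,150),.186),('bar',(163,235),(157,165),.25)):
    print(n,tri([ray(t,*T(*a)),ray(s,*C(*b))]).round(4),atz(t,*T(*a),z).round(4),atz(s,*C(*b),z).round(4))
cs=[atz(t,*T(*p),.012) for p in((60,250),(110,408),(697,212),(640,60))]
cs=np.array(cs);print(cs.round(4),cs.mean(0))
ya=(cs[0]+cs[1]-cs[2]-cs[3])[:2];ya/=np.linalg.norm(ya);print('yaxis',ya, np.degrees(np.arctan2(ya[1],ya[0])))
for n,a,z in(('tail',(696,83),.176),('toe',(428,165),.186),('bar',(163,235),.245)):
    d=(atz(t,*T(*a),z)-cs.mean(0))[:2]; print(n,'y',d@ya,'x',d@[ya[1],-ya[0]])
print('cup',atz(t,*T(262,97),.042))
```

```text
tail [ 0.5769 -0.1649  0.1703] [ 0.5764 -0.1633  0.176 ] [ 0.569  -0.1605  0.176 ]
toe [ 0.5293 -0.0222  0.1847] [ 0.5285 -0.0231  0.186 ] [ 0.5284 -0.0204  0.186 ]
bar [0.4809 0.1109 0.2502] [0.4802 0.1097 0.25  ] [0.4822 0.1119 0.25  ]
[[ 0.5039  0.182   0.012 ]
 [ 0.4135  0.1505  0.012 ]
 [ 0.5331 -0.1847  0.012 ]
 [ 0.6219 -0.1517  0.012 ]] [ 0.51810539 -0.00095568  0.012     ]
yaxis [-0.33460667  0.94235788] 109.5486214939408
tail y -0.1724870983245013 x 0.0005965664795932231
toe y -0.02432614106187982 x 0.002354693152122279
bar y 0.11699481331763857 x 0.002025323968645119
cup [0.59009256 0.06702385 0.042     ]
```

```bash
python3 -m jog '[[[-4,-4,-2],0],[[-8,-5,-4],0],[[-11.5,-5,-6.3],0],[[-15,-5,-8.3],0],[[-18.5,-5,-10.2],0],[[-22,-5,-12.2],0],[[-25.5,-5,-14],0],[[-29,-5,-16],0],[[-32.5,-5,-18],0],[[-36,-5,-20],0],[[-39.5,-5,-22],0],[[-43,-5,-24],0],[[-46,-5,-25.5],0],[[-47.8,-5,-26.4],0],[[-47.8,-5,-26.4],0],[[-47.8,-5,-26.4],0],[[-47.8,-5,-26.4],0]]' 0
python3 - <<'E'
from h import *
snap('wrist','w1')
S=manip.sense();print(S['tcp_pos'],S['force'],S['finger_gap'])
s=load('w1');print(ray(s,280,210), proj(s,(.5764,-.1633,.176)),proj(s,(.5285,-.0231,.186)))
E
```

```text
t: 1.52
tcp_pos: [0.5756, -0.1635, 0.2808]
tool_rot: [-0.131, 0.695, -0.695, 0.13]
force: [-0.9, -0.7, -0.9]
finger_gap: 0.002
[ 0.5754379  -0.16402831  0.28095309] [-0.06116542 -0.31273349  0.36395975] 0.001267352702468407
(array([ 0.64005499, -0.13886778,  0.42230625]), array([-0.23908906, -0.10451625, -0.96535629])) [276.49225511 211.84954035] [ 98.28807963 208.02860376]
```

View pics/w1.png

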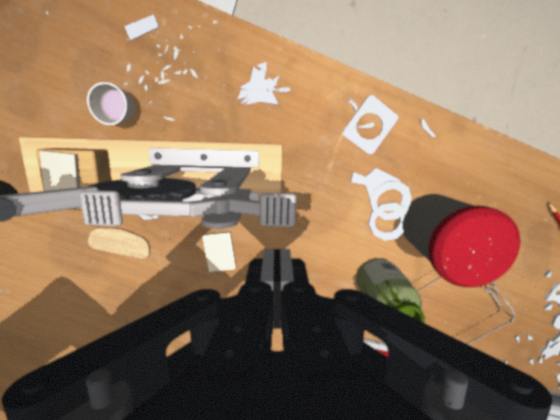

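The wrist view shows the tail pad at (278,210) and the toe pad at (101,208). Both match my projected points to within about 3 px, so I'll press the tail.

```bash
python3 -m jog '[[[0,3,0],0],[[0,6,0],0],[[0,9,0],0],[[0,9.8,0],0],[[0,10.2,0],0],[[0,10.6,0],0],[[0,11,0],0],[[0,11.3,0],0],[[0,11.6,0],0],[[0,11.6,0],0]]'
```

```text
t: 2.4
tcp_pos: [0.5781, -0.165, 0.1667]
tool_rot: [0.129, -0.693, 0.697, -0.132]
force: [-0.1, -5.2, 3.5]
finger_gap: 0.0
```

```bash
python3 -m jog '[[[0,0.2,0],0],[[0,0.4,0],0],[[0,0.6,0],0],[[0,0.6,0],0]]'; python3 -m jog '[[[0,0.2,0],0],[[0,0.3,0],0],[[0,0.3,0],0]]'
```

```text
t: 2.73
tcp_pos: [0.5785, -0.1649, 0.1636]
tool_rot: [0.129, -0.693, 0.697, -0.132]
force: [-3.1, -3.6, 19.9]
finger_gap: -0.0
t: 2.98
tcp_pos: [0.5786, -0.165, 0.1631]
tool_rot: [0.129, -0.693, 0.697, -0.133]
force: [-7.5, -2.6, 33.4]
finger_gap: -0.001
```

The force rose sharply at z=0.163, so the pad is on its stop. I'll lift off and go over the bar.

```bash
python3 -m jog '[[[0,-4,0],0],[[0,-8,0],0],[[0,-12,-2],0],[[0,-14,-5],0],[[0,-14.5,-9],0],[[0,-14.5,-13],0],[[-0.5,-14.5,-17],0],[[-0.8,-14.5,-21],0],[[-1,-14.5,-25],0],[[-1.1,-14.5,-28],0],[[-1.1,-14.5,-29.1],0],[[-1.1,-14.5,-29.1],0],[[-1.1,-14.5,-29.1],0]]'
python3 - <<'E'
from h import *
snap('wrist','w2');s=load('w2');print(proj(s,(.481,.110,.256)),proj(s,(.5285,-.0231,.209)),proj(s,(.5285,-.0231,.186)))
print(manip.sense()['force'])
E
```

```text
t: 4.07
tcp_pos: [0.4809, 0.1125, 0.3011]
tool_rot: [-0.131, 0.695, -0.695, 0.131]
force: [0.2, -0.3, -0.8]
finger_gap: -0.003
[279.69302031 237.89696113] [448.77557151 222.71503554] [434.50676524 215.08470086]
[0.255342   0.46008051 0.45939141]
```

View pics/w2.png

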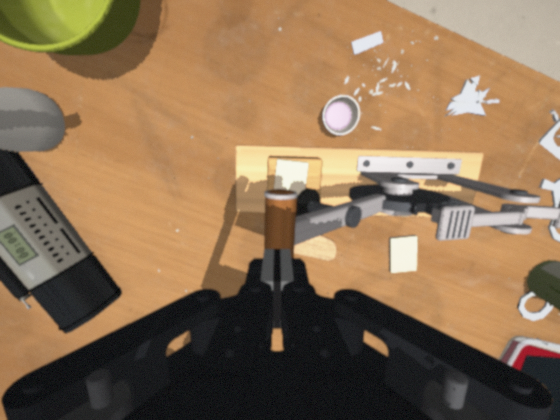

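The bar is under the fingertips at column 280, and the toe pad at (455,222) is raised, so the pawl is free. Next I'll push the bar down along its arc.

```bash
python3 -m jog '[[[0,2,0],0],[[0,3.8,0],0],[[0,4.6,-0.2],0],[[0,5.0,-0.2],0],[[0,5.7,-0.8],0],[[0,6.4,-1.4],0],[[0,7.1,-2],0],[[0,7.8,-2.5],0],[[0,8.6,-3],0],[[0,9.3,-3.4],0],[[0,10.1,-3.9],0],[[0,10.9,-4.3],0],[[0,10.9,-4.3],0]]'
```

```text
t: 5.2
tcp_pos: [0.4662, 0.1518, 0.1917]
tool_rot: [-0.13, 0.695, -0.695, 0.13]
force: [0.9, 0.3, -0.6]
finger_gap: -0.0
```

```bash
python3 -m jog '[[[0,0.8,-0.3],0],[[0,1.6,-0.6],0],[[0,2.5,-0.9],0]]'
python3 - <<'E'
from h import *
snap('wrist','w3')
E
```

```text
t: 5.45
tcp_pos: [0.4636, 0.1603, 0.1678]
tool_rot: [-0.129, 0.696, -0.695, 0.13]
force: [-1.0, 3.7, 4.8]
finger_gap: -0.0
```

View pics/w3.png

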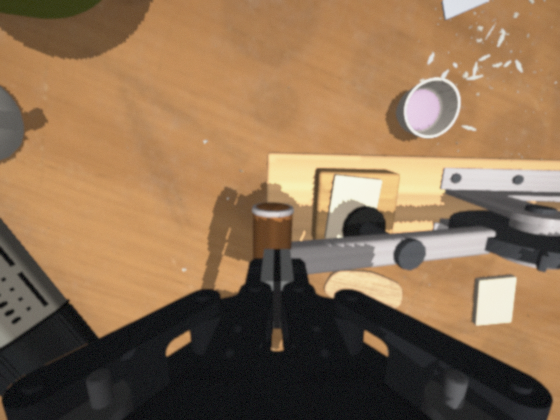

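The bar, at (272,235), is moving down under the fingertips. I'll continue to the stop.

```bash
python3 -m jog '[[[0,0.8,-0.2],0],[[0,1.7,-0.4],0],[[0,2.6,-0.6],0],[[0,3.4,-0.8],0],[[0,4.2,-0.9],0],[[0,5.0,-1],0],[[0,5.7,-1],0],[[0,6.1,-1],0],[[0,6.3,-1],0],[[0,6.3,-1],0],[[0,6.3,-1],0]]'
```

```text
t: 6.42
tcp_pos: [0.4595, 0.1698, 0.1103]
tool_rot: [0.129, -0.695, 0.695, -0.132]
force: [-9.6, -1.5, 57.5]
finger_gap: 0.001
```

The fingertips stopped at z=0.110 with 57 N, so the lever is on its stop. I'll lift straight off and go over the toe pad.

```bash
python3 -m jog '[[[0,-1,0],0],[[0,-4,0],0],[[0,-8,0],0],[[0,-12,0],0],[[0,-15,1],0],[[0,-16,5],0],[[0,-16,9],0],[[0.2,-16,13],0],[[0.4,-16,17],0],[[0.5,-16,20],0],[[0.5,-16,20.5],0],[[0.5,-16,20.5],0],[[0.5,-16,20.5],0]]'
python3 - <<'E'
from h import *
snap('wrist','w4');s=load('w4');print(proj(s,(.5285,-.0231,.209)),proj(s,(.46,.17,.1)))
E
```

```text
t: 7.5
tcp_pos: [0.5271, -0.0227, 0.2631]
tool_rot: [-0.131, 0.696, -0.694, 0.129]
force: [-0.1, -0.3, 0.5]
finger_gap: 0.002
[277.71739172 230.49004356] [ 83.52408443 191.17575439]
```

View pics/w4.png

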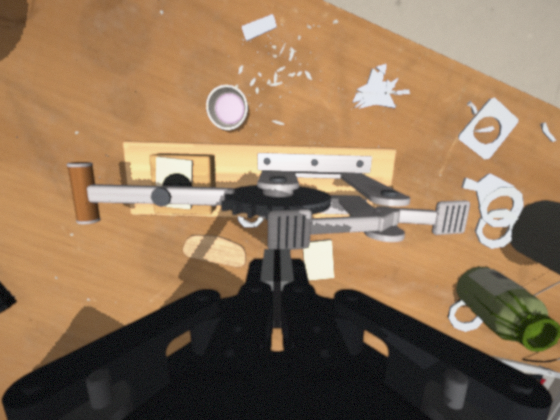

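The bar stays down at (83,192). The toe pad is at (290,228), still raised and a few mm toward -y. Now I'll press it.

```bash
python3 -m jog '[[[0,3,0.3],0],[[0,5,0.3],0],[[0,5.6,0.3],0],[[0,6.1,0.3],0],[[0,6.6,0.2],0],[[0,7.1,0.1],0],[[0,7.5,0],0],[[0,7.9,0],0],[[0,8.2,0],0],[[0,8.2,0],0]]'; python3 -m jog '[[[0,0.2,0],0],[[0,0.4,0],0],[[0,0.4,0],0]]'
```

```text
t: 8.38
tcp_pos: [0.5288, -0.0224, 0.1853]
tool_rot: [-0.13, 0.695, -0.695, 0.131]
force: [-4.2, 4.8, 19.3]
finger_gap: 0.001
t: 8.63
tcp_pos: [0.529, -0.0223, 0.1845]
tool_rot: [0.129, -0.695, 0.695, -0.132]
force: [-10.3, 4.8, 39.0]
finger_gap: -0.001
```

The toe is firm at z=0.185, where 0.186 is the height with the pawl in. I'll lift clear and check.

```bash
python3 -m jog '[[[0,-1,0],0],[[0,-4,0],0],[[0,-8,0],0],[[2,-10,0],0],[[4,-11,0],0],[[6,-11,0],0],[[6,-11,0],0],[[6,-11,0],0],[[6,-11,0],0]]'
python3 - <<'E'
from h import *
snap('wrist','w5');snap('top','t5');s=load('w5')
for z in(.186,.209):print('toe',proj(s,(.5285,-.0231,z)))
for z in(.176,.163):print('tail',proj(s,(.5764,-.1633,z)))
print('bar',proj(s,(.46,.17,.1)));S=manip.sense();print(S['force'],S['t'])
E
```

```text
t: 9.38
tcp_pos: [0.4731, -0.0451, 0.2883]
tool_rot: [0.13, -0.695, 0.695, -0.131]
force: [-0.0, 0.1, -0.4]
finger_gap: 0.001
toe [275.59045464 142.74662875]
toe [275.50917628 143.94469105]
tail [450.61889571 149.54807889]
tail [442.27091516 148.66435892]
bar [ 86.66743047 134.1512032 ]
[-0.9331043   0.23056614 -0.51373585] 9.4833
```

View pics/w5.png

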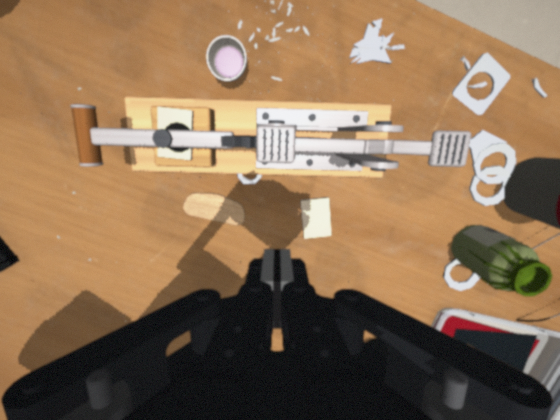

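Toe (276,144), tail (450,148) and bar (87,135) all match the projections for pawl in and lever down. The bystanders have not moved, so I'll hand in.

```bash
python3 -c "from station import workorder;print(workorder.sign_off())"
```

```text
the job is handed in; nothing more can be done
None
```

I did the job in the order asked and handed it in at about 9.5 s; no verdict was reported.

1. **Tail pad:** I pressed it to its stop. The fingertips stopped at z = 0.163 m with 33 N, and the next picture showed the toe pad raised, so the pawl was free.
2. **Lever:** I pushed the cross-bar down along its arc to its stop. The fingertips stopped at z = 0.110 m with 57 N, and the bar stayed down after I lifted off.
3. **Toe pad:** I pressed it home. The fingertips stopped at z = 0.185 m with 39 N, against a nominal 0.186 m with the pawl in.

In the last wrist picture the toe pad, tail pad and bar were all within about 2 px of where they should be with the pawl in and the lever level. The tile, spare tile, wooden rib and cup looked unmoved. The robot was touching nothing at hand-in, with wrist force about 1 N.

No check failed. One reading differed: midway through the lever push the force dropped to nearly zero, but the next rows showed contact again and the picture confirmed the bar was moving with the fingertips. I did not test the lock by pulling on the lever, as you asked not to lift it.

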